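Run the nested beakers out over the drip tray

ROBOT

A 7-joint arm with a two-finger parallel gripper is mounted at the origin on the work surface. World frame = base frame: x ahead of the robot, y to its left, z up, the work surface at z = 0. Lengths are in m, angles in rad, forces in N, time in s.
With the tool pointing down it reaches from about 0.35 to 0.9 m from the base axis. Payload 19.9 kg.
Tool frame: the origin (TCP) lies between the finger pads; the fingertips stand 22 mm ahead of it and the grasp point (between the pads) lies 3 mm ahead of it; z points along the fingers, y is the direction in which the jaws open and shut (so a half turn about z gives the same grasp; the last joint's range is limited). The gripper opens to 85 mm and grips with 20 to 120 N. Pads are 22 mm wide; open, the fingers measure 114 mm over their backs; the gripper's body (76 mm by 85 mm) begins 54 mm behind the grasp point. The pads swing forward as they close: fully open they stand 13 mm farther back than shut.
Start: joints at [1.089, 0.417, -0.01, 1.614, 0.005, 1.111, -0.053], TCP at [0.267, -0.565, 0.221] pointing down, gripper open.
Joint ranges: [-2.81, 2.81], [-0.39, 2.02], [-1.27, 1.25], [0.06, 2.57], [-1.19, 4.33], [0.19, 2], [-2.82, 2.82]. Speed limits (rad/s): [1.89, 1.89, 2.39, 2.39, 3.01, 3.01, 3.01].

INTERFACE

Orientations are given as a 3x3 rotation matrix whose columns are the frame's x, y, z axes.
In Python, from bench import arm, snapshot, camera_params gives the robot as it stands. The module is installed in compiled form; this text tells all that it offers.
- The arm moves only by the tool send_rows, never from a script. Its argument "rows" is a list of rows, each a list of 5 numbers: the shift along the tool's x, y, z in mm, then the turn about the tool's z in degrees, then the gripper's target within -1 to 1 (fully open at 1, half-way at 0, shut at -1). In form: [[x, y, z, turn, fingers], ...]. A call has 1 to 12 rows; each row is the pose to reach, as a shift and turn from the pose commanded when the call began, along the tool's axes at that moment; what a row does not reach only later rows make up. A row lasts 1/8 s, in which the tool goes at most 62.5 mm and 10.7 degrees, less where a joint would pass 70% of its speed; a pose out of reach is approached as far as the arm can. A call with a gripper value outside its range is refused whole. The fingers move at their own pace and stop on an object; the grip force is fixed at half the most. Time passes only in rows, so rows that repeat a pose let the fingers close. It gives the time, the measured TCP pose, the force and the opening at its end, in the units of the state.
- arm.get_obs(): the state, without advancing time (a new reading comes with each control period).
- snapshot(name): name is "scene" or "top" or "wrist"; returns the picture (480x640x3 uint8, red, green, blue); there is no depth.
- camera_params(name): a dict with "K" (3x3 intrinsics, pixels), "view" (4x4, takes a point from world to camera coordinates); the wrist camera has in their place "tool_from_camera" (4x4, takes a point from camera to tool coordinates, whose origin is the TCP and whose axes are the flange's). Camera axes: x right, y up, looking along -z (the intrinsics and any distortion apply to the point x, -y, -z); pixel columns grow to the right and rows downward; lengths in m; the calibration is good to about 2 mm. A picture is of the moment at which its call begins: read the wrist's pose just before it. camera_params takes no time and is no camera call.
- arm.job_done(): hands the job in, once; it reports no verdict.
The state is a dict: "time_s": time; "joint_pos": joint angles; "qd": joint speeds; "effort": joint torques, N m; "ee_pos": TCP position; "tool_rot": TCP orientation; "wrist_force": force on the tool from outside, world axes, zero at the start; "torque": the same for the moment, N m; "grip_width": finger opening in m.
Only numpy, scipy, OpenCV 4.12 (cv2) and the standard library are available. Lean on these libraries where they do the work, as an engineer would, in place of code of your own. Each camera call takes 0.05 s, during which the arm holds its last target. There are 200 camera calls.

TASK

Stand the middle beaker inside the wide one on the board, then the narrow beaker inside the middle one, and let go of them. Then slide the board straight out along its platform by its grip, with the beakers on it, until its front edge is in line with the pointer of the mark post beside the drip tray; the load would now tip it over the edge, so finish while still holding the board level on the platform, and do not let go. Never let the board tip, and leave the mould and jar where they are.

Things in the scene. Friction and masses are not known exactly. Their poses are not given: they have to be found in the camera images.
- edge (a point): Middle of the outer top edge of the fixed platform: a white-topped bench riser on aluminium legs, 260 mm long (along x), 150 mm wide (y), 70 mm high. This point lies on its top face at the end over which the board slides; the x axis points level outward, the way the board slides, z up. The platform extends from here 260 mm back along -x.
- nose (a point): Middle of the top front edge of the loose wooden board (300 mm long, 110 wide, 12 thick, 0.28 to 0.44 kg) lying on the platform. x along the board, out of its front edge; z up. At the start it overhangs the platform edge by 20 to 50 mm, up to 0.05 rad askew. At the mark with all three beakers on it, the board tips unless held.
- handle (a point): Centre of the board's grip: an upright wooden bar across the board near its rear end, 14 mm thick (along the board's x), 60 mm long (along its y), standing 45 mm above the board's top; this point lies 22.5 mm above the board's top and 275 mm behind the front edge. Same axes as the nose point.
- board: The same board; origin at the centre of its underside, x towards its front edge, z up.
- mark (a point): Pointer tip on the mark post, a dark steel post 140 mm high, 10 mm thick, fixed beside the drip tray. The pointer (5 mm wide along x, 7 mm tall) points sideways at the board's path, 76 mm above the table; its tip is 75 mm from the path's centre line, clear of the board. Axes as the platform. In line: the nose point has this tip's x. It stands 140 to 180 mm out from the platform edge.
- tray: White drip tray fixed on the table in front of the platform edge, 140 mm (x) by 190 mm (y), 25 mm high, with the mark post on its +y side; origin at the centre of its underside. x outward, as the platform.
- wide_c (a point): Centre, half-way up, of the wide white ceramic beaker: open straight-sided cylinder, outer diameter 84 mm, inner 78 mm, 50 mm high, floor 4 mm thick. Loose, about 0.16 kg; stands upright on the board near its front, its axis about 60 mm behind the front edge. z up.
- middle_c (a point): Centre, half-way up, of the middle white ceramic beaker: open straight-sided cylinder, outer diameter 58 mm, inner 52 mm, 72 mm high, floor 4 mm thick, about 0.14 kg. Loose, stands upright on the table at the start. Nested on the floor of the wide beaker its rim stands 26 mm above the wide one's rim.
- narrow_c (a point): Centre, half-way up, of the narrow white ceramic beaker: open straight-sided cylinder, outer diameter 36 mm, 95 mm high, about 0.10 kg. Loose, stands upright on the table at the start. Nested on the floor of the middle beaker its rim stands 27 mm above the middle one's rim.
- wide: The wide beaker; origin at the centre of its underside.
- middle: The middle beaker; origin at the centre of its underside.
- narrow: The narrow beaker; origin at the centre of its underside.
- riser: The platform; origin at the centre of its underside, 130 mm behind the edge point and 70 mm below it.
- mould: Bystander: pink soap mould with four round cups, 120 x 120 mm, 35 mm high; origin at the centre of its underside.
- jar: Bystander: amber jar, 68 mm across, 90 mm high; origin at the centre of its underside.

How it is judged:
On the way, in this order (a step that is already met when the one before it is completed fails the run):
1. the middle beaker stands inside the wide one on the board, let go, the board not yet run out (horizontal distance between middle_c and wide_c below 0.014 m and z of middle_c in the frame of wide_c between 0.011 and 0.0195 m and angle between each of middle_c, wide_c's own z axis and vertical below 0.1 rad and contact force between the fingers and middle below 0.3 N and z of wide_c in the frame of nose between 0.02 and 0.029 m and x of wide_c in the frame of nose between -0.1 and -0.03 m and y of wide_c in the frame of nose between -0.03 and 0.03 m and x of nose in the frame of mark below -0.04 m), for 0.2 s.
2. the narrow beaker stands inside the middle one, let go, the board not yet run out (all of step 1 and horizontal distance between narrow_c and middle_c below 0.014 m and z of narrow_c in the frame of middle_c between 0.011 and 0.0195 m and angle between narrow_c's own z axis and vertical below 0.1 rad and contact force between the fingers and narrow below 0.3 N), for 0.2 s.
At the end, for the whole second after the job is handed in: Board front within 7 mm of the pointer along the slide; board level (0.05 rad), straight (0.1 rad, 30 mm), at rest on the platform, off tray and post, held by the robot with over 1 N; all three beakers upright, fully nested near its front end, untouched (x of nose in the frame of mark between -0.007 and 0.007 m and angle between board's own z axis and vertical below 0.05 rad and height (world z) of nose between 0.077 and 0.088 m and angle between the x axis of board and the x axis of riser, either way round below 0.1 rad and y of nose in the frame of edge between -0.03 and 0.03 m and contact force between any of the fingers, the arm and board above 1 N and contact force between riser and board above 0.5 N and contact force between tray and board below 0.3 N and contact force between the fingers and wide below 0.3 N and linear speed of board below 0.02 m/s and horizontal distance between middle_c and wide_c below 0.014 m and z of middle_c in the frame of wide_c between 0.011 and 0.0195 m and angle between each of middle_c, wide_c, narrow_c, middle_c's own z axis and vertical below 0.1 rad and contact force between the fingers and middle below 0.3 N and horizontal distance between narrow_c and middle_c below 0.014 m and z of narrow_c in the frame of middle_c between 0.011 and 0.0195 m and contact force between the fingers and narrow below 0.3 N and z of wide_c in the frame of nose between 0.02 and 0.029 m and x of wide_c in the frame of nose between -0.1 and -0.03 m and y of wide_c in the frame of nose between -0.03 and 0.03 m); the arm keeps its last pose, push and grip.
It fails at once if the board tips by more than 0.15 rad (angle between board's own z axis and vertical above 0.15 rad).
It fails at once if mould or jar moved more than 30 mm (distance of any of mould, jar from where it was at the start of the episode above 0.03 m).
It also fails if it takes over 72 s, if anything falls off the work surface, if the arm or the gripper's body presses on something with over 40 N, if the wrist force passes 120 N, or if a joint passes its speed limit or range.

## Working session

There is one attempt and no reset: what is moved stays moved. The work goes in short steps, Python scripts to look and compute and a tool call to move; the robot and the scene stay as the last step left them, time stands still between calls to the robot, and variables do not carry over. Pictures are saved under pics/ and viewed, about 8 in all and at most 12, crops included, and the job is handed in when it is done.

Besides the shell and the picture viewer there is one more tool, called after "Call:" by a JSON object that holds its "api" and its "payload". send_rows: Moves the arm, as the interface text tells. Its arguments: {"type":"object","properties":{"rows":{"type":"array"}},"required":["rows"]}

```bash
mkdir -p pics
python3 - <<'E'
from bench import arm, snapshot, camera_params
import cv2,numpy as np
o=arm.get_obs();print(o)
ims=[]
for n in ("scene","top"):
    im=snapshot(n);np.save(f"pics/{n}0.npy",im);cv2.imwrite(f"pics/{n}0.png",im[:,:,::-1]);print(n,camera_params(n))
print(camera_params("wrist"))
E
```

```text
{'time_s': 0.0, 'joint_pos': array([ 1.08845044,  0.4179825 , -0.01028691,  1.61418936,  0.00472483,
        1.11067224, -0.05300618]), 'qd': array([ 4.37510097e-04,  1.38124889e-03,  6.18875628e-05,  2.22670523e-04,
       -4.94076798e-04, -1.27367264e-03,  6.80728828e-04]), 'effort': array([-4.74779481e-04, -8.64438200e+01,  6.78638890e-01, -4.34896195e+01,
        1.90783956e-02,  7.43483106e-03, -2.04435150e-05]), 'ee_pos': array([ 0.26651075, -0.56493013,  0.22004865]), 'tool_rot': array([[ 9.04391664e-01,  4.26702847e-01, -6.30523744e-04],
       [ 4.26703296e-01, -9.04391057e-01,  1.05461152e-03],
       [-1.20234296e-04, -1.22282843e-03, -9.99999245e-01]]), 'wrist_force': array([ 0.82920895,  0.69908844, -0.77635896]), 'torque': array([-0.05419639,  0.03499622,  0.00273553]), 'grip_width': 0.08533540954483403}
scene {'K': array([[469.67614219,   0.        , 325.54083243],
       [  0.        , 469.67614219, 236.57561539],
       [  0.        ,   0.        ,   1.        ]]), 'view': array([[-0.86824443,  0.49593963,  0.01398212,  0.51276896],
       [-0.4205681 , -0.75065678, 
[... 488 characters left out ...]
-01],
       [-6.75708765e-02,  1.68405476e-02,  9.97572340e-01,
        -1.06771057e+00],
       [ 0.00000000e+00,  0.00000000e+00,  0.00000000e+00,
         1.00000000e+00]])}
{'K': array([[372.39103682,   0.        , 324.72722542],
       [  0.        , 372.39103682, 241.81256945],
       [  0.        ,   0.        ,   1.        ]]), 'tool_from_camera': array([[ 2.96729789e-04,  9.57560458e-01,  2.88232339e-01,
         7.35733423e-02],
       [ 9.99999697e-01, -4.91441523e-04,  6.03177529e-04,
         4.97477622e-04],
       [ 7.19228290e-04,  2.88232073e-01, -9.57560314e-01,
        -1.52985496e-01],
       [ 0.00000000e+00,  0.00000000e+00,  0.00000000e+00,
         1.00000000e+00]])}
```

View pics/top0.png

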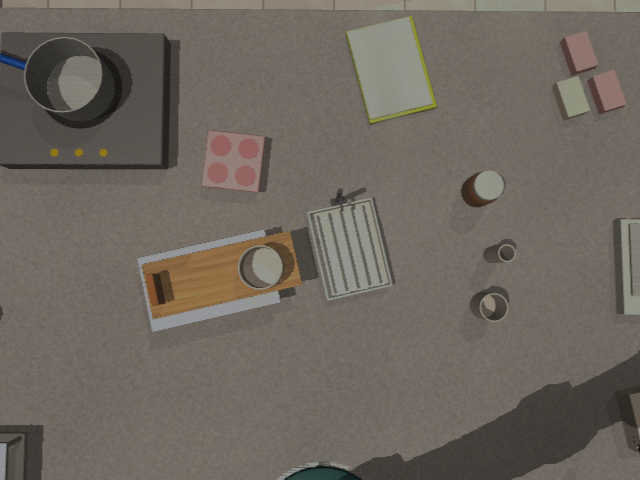

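View pics/scene0.png

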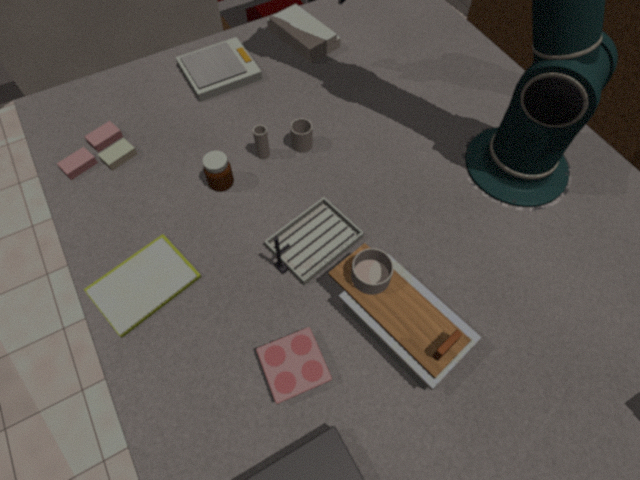

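```bash
cat > h.py <<'E'
import numpy as np,cv2
from bench import arm,snapshot,camera_params
def ray(name,uv,z,obs=None):
    c=camera_params(name);K=c["K"]
    d=np.linalg.solve(K,[uv[0],uv[1],1.]);d=np.array([d[0],-d[1],-d[2]])
    if name=="wrist":
        T=np.eye(4);T[:3,:3]=obs["tool_rot"];T[:3,3]=obs["ee_pos"];M=T@c["tool_from_camera"]
    else: M=np.linalg.inv(c["view"])
    p=M[:3,3];d=M[:3,:3]@d
    return p+d*(z-p[2])/d[2]
def tool(p,o):  # world point in tool axes, mm
    return (o["tool_rot"].T@(np.array(p)-o["ee_pos"]))*1000
E
python3 - <<'E'
import numpy as np,cv2
from h import *
im=np.load("pics/top0.npy")[:,:,::-1].copy()
a=cv2.resize(im[180:345,125:405],None,fx=2.8,fy=2.8,interpolation=cv2.INTER_CUBIC)
b=cv2.resize(im[235:330,460:530],None,fx=3,fy=3,interpolation=cv2.INTER_CUBIC)
can=np.zeros((600,800,3),np.uint8);can[:a.shape[0],:a.shape[1]]=a[:,:800]
cv2.imwrite("pics/c1.png",a)
hsv=cv2.cvtColor(im,cv2.COLOR_BGR2HSV)
m=((hsv[:,:,0]>5)&(hsv[:,:,0]<22)&(hsv[:,:,1]>90)).astype(np.uint8);m[:220]=0;m[340:]=0;m[:,:130]=0;m[:,310:]=0
cs,_=cv2.findContours(m,0,2);c=max(cs,key=cv2.contourArea);r=cv2.minAreaRect(c);print(r,cv2.boxPoints(r))
for q in cv2.boxPoints(r):print(ray("top",q,.082))
for n,uv,z in(("mid",(494,307),.072),("nar",(507,253),.095),("wide",(261,267),.132),("jar",(489,187),.09),("traycorner",(392,290),.025)):print(n,ray("top",uv,z))
E
```

```text
((221.34536743164062, 274.3227233886719), (55.454505920410156, 153.4901580810547), 77.13724517822266) [[140.35358 264.37598]
 [289.99207 230.20654]
 [302.33716 284.26947]
 [152.69867 318.4389 ]]
[0.55259995 0.35543386 0.082     ]
[0.62012639 0.06177518 0.082     ]
[0.51316443 0.03703752 0.082     ]
[0.44706578 0.32899375 0.082     ]
mid [ 0.46719277 -0.34527562  0.072     ]
nar [ 0.57414121 -0.3656861   0.095     ]
wide [0.54650033 0.11293059 0.132     ]
jar [ 0.70600651 -0.33463263  0.09      ]
traycorner [ 0.49993502 -0.14791818  0.025     ]
```

View pics/c1.png

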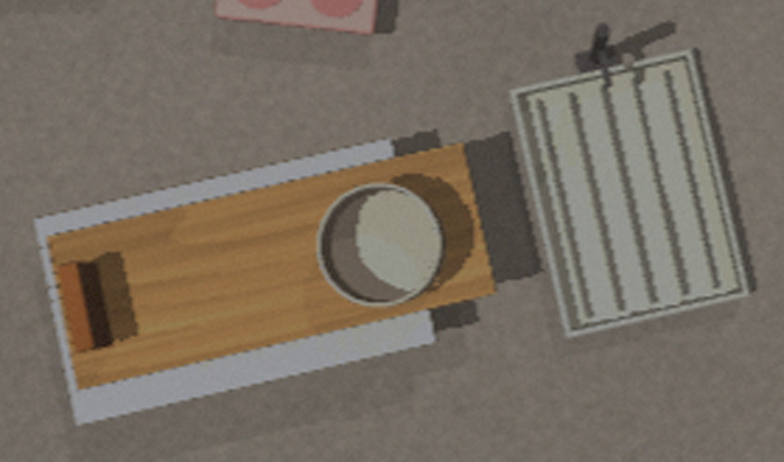

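Run:
```python
from h import *
f=lambda u,v,z:ray("top",(u/2.8+125-.3,v/2.8+180-.3),z)
eL,eR,rL,rR=f(391,141,.07),f(435,342,.07),f(35,219,.07),f(77,423,.07)
e=(eL+eR)/2;r=(rL+rR)/2;print("edge",e,"len",np.linalg.norm(e-r),np.linalg.norm(eL-eR))
x=(e-r)/np.linalg.norm(e-r);y=np.array([-x[1],x[0],0]);print("x",x,np.degrees(np.arctan2(x[1],x[0])))
F=lambda p:np.array([(p-e)@x,(p-e)@y])*1000
nL,nR=f(463,142,.082),f(495,294,.082);n=(nL+nR)/2
bL,bR=f(49,236,.082),f(78,388,.082);b=(bL+bR)/2
print("nose",n,F(n),np.linalg.norm(nL-nR),np.linalg.norm(n-b));bx=(n-b)/np.linalg.norm(n-b);print("bx",bx,np.degrees(np.arctan2(bx[1],bx[0])))
print("mark",f(608,86,.076),F(f(608,86,.076)),"posttop",F(f(602,30,.14)))
hs=[f(*q,.127) for q in((58,262),(76,262),(92,349),(74,350))]
print("handle",np.mean(hs,0),[F(h) for h in hs]);print("handle from board",n-.275*bx)
w=f(380,245,.132);print("wide",w,F(w))
im=np.load("pics/scene0.npy")[215:285,255:315,::-1];cv2.imwrite("pics/c2.png",cv2.resize(im,None,fx=6,fy=6,interpolation=cv2.INTER_CUBIC))
o=arm.get_obs()
for nme,p in(("mid",(.467,-.345,.2)),("nar",(.574,-.366,.2))):print(nme,tool(p,o))
```

```text
edge [0.54981086 0.09776638 0.07      ] len 0.2580814452471166 0.1468445954548914
x [ 0.21697407 -0.97617737  0.        ] -77.46863246709609
nose [0.56601685 0.05017873 0.082     ] [49.97026824  5.49462642] 0.10981265191593231 0.2977065344825301
bx [ 0.2204834  -0.97539073  0.        ] -77.26257307285118
mark [ 0.66050068 -0.04156124  0.076     ] [160.02529194  77.82241033] posttop [160.05674649 108.50260671]
handle [0.50581041 0.3180866  0.127     ] [array([-229.97068355,   35.94159398]), array([-218.25256197,   33.323843  ]), array([-219.22405622,  -25.91391567]), array([-231.02695914,  -23.94542965])]
handle from board [0.50538391 0.31841118 0.082     ]
wide [0.54612635 0.11402484 0.132     ] [-16.67058442  -0.06906985]
mid [ 275.16357636 -113.39029911   20.2482185 ]
nar [362.97505435 -48.74404347  20.17097836]
```

View pics/c2.png

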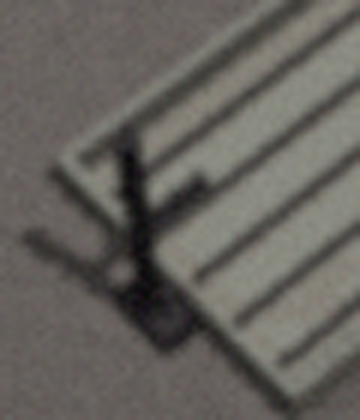

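Call:
{"api": "send_rows", "payload": {"rows": [[55,-23,0,0,1],[110,-46,0,0,1],[165,-69,0,0,1],[220,-92,0,0,1],[275,-113,0,0,1],[275,-113,0,0,1],[275,-113,0,0,1],[275,-113,0,0,1]]}}

```text
time_s: 1.1
ee_pos: [0.4662, -0.3468, 0.2205]
tool_rot: [[0.905, 0.425, -0.001], [0.425, -0.905, -0.0], [-0.001, -0.0, -1.0]]
wrist_force: [0.1, -0.2, 0.5]
grip_width: 0.085
```

Run:
```python
from h import *
o=arm.get_obs();im=snapshot("wrist");cv2.imwrite("pics/w1.png",im[:,:,::-1]);print(o["ee_pos"],o["tool_rot"][:,1],o["time_s"],o["wrist_force"])
c=camera_params("wrist");
print(tool((.467,-.345,.072),o), tool((.574,-.366,.095),o))
```

```text
[ 0.46624357 -0.34676217  0.22053298] [ 4.24925912e-01 -9.05228120e-01 -1.40279637e-04] 1.1 [ 0.10488903 -0.24515134  0.53103002]
[  1.51318789  -1.25290047 148.53236886] [ 89.43680132  63.22073619 125.47616849]
```

View pics/w1.png

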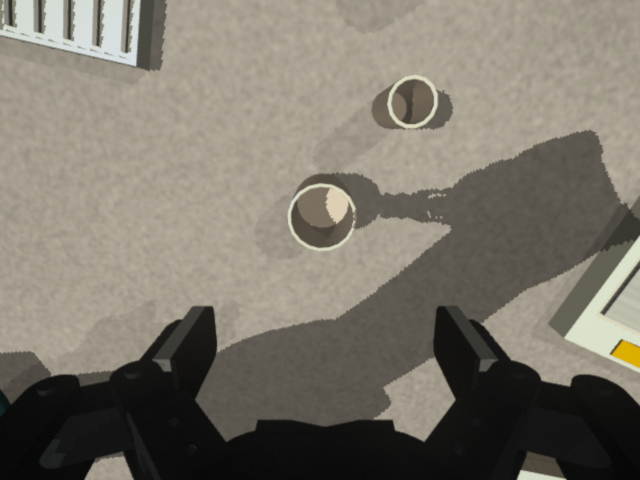

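Run:
```python
from h import *
o=arm.get_obs()
for uv,z in(((322,217),.072),((413,102),.095)):
    p=ray("wrist",uv,z,o);print(p,tool(p,o))
a=ray("wrist",(289,217),.072,o);b=ray("wrist",(356,217),.072,o);print(np.linalg.norm(a-b))
```

```text
[ 0.46927804 -0.34309781  0.072     ] [  4.28440166  -1.96063127 148.57480826]
[ 0.57616364 -0.36382659  0.095     ] [ 92.21666449  62.22586083 125.52647388]
0.05554732305376122
```

Call:
{"api": "send_rows", "payload": {"rows": [[4,-2,50,0,1],[4,-2,100,0,1],[4,-2,130,0,1],[4,-2,146,0,1],[4,-2,146,0,1],[4,-2,146,0,-1],[4,-2,146,0,-1],[4,-2,146,0,-1],[4,-2,146,0,-1],[4,-2,146,0,-1]]}}

```text
time_s: 2.4
ee_pos: [0.4699, -0.3422, 0.0748]
tool_rot: [[0.904, 0.427, 0.0], [0.427, -0.904, -0.0], [-0.0, 0.0, -1.0]]
wrist_force: [-0.2, -0.0, -1.2]
grip_width: 0.0003
```

Run:
```python
from h import *
o=arm.get_obs();print(o["grip_width"])
a=cv2.resize(snapshot("scene")[60:220,200:440],None,fx=1.66,fy=1.66);b=snapshot("wrist")
b=cv2.resize(b,(400,300));a=cv2.resize(a,(400,267))
cv2.imwrite("pics/s2.png",np.vstack([a,b])[:,:,::-1])
```

```text
0.0003238263114719198
```

View pics/s2.png

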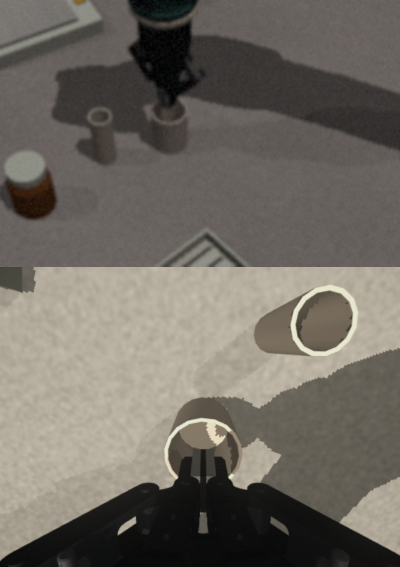

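Call:
{"api": "send_rows", "payload": {"rows": [[0,0,-40,0,-1],[0,0,-70,0,-1],[0,0,-70,0,1],[0,0,-70,0,1],[0,0,-70,0,1],[0,0,-70,0,1],[0,0,-70,0,1]]}}

```text
time_s: 3.38
ee_pos: [0.4698, -0.3421, 0.1443]
tool_rot: [[0.904, 0.427, -0.001], [0.427, -0.904, 0.0], [-0.0, -0.001, -1.0]]
wrist_force: [0.9, 0.1, -0.5]
grip_width: 0.0853
```

Run:
```python
from h import *
print(ray("wrist",(325,300),.072,{"tool_rot":arm.get_obs()["tool_rot"],"ee_pos":np.array([.4699,-.3422,.0748])}))
o=arm.get_obs();print(o["grip_width"],o["ee_pos"])
b=snapshot("wrist");cv2.imwrite("pics/w3.png",b[:,:,::-1])
```

```text
[ 0.46906159 -0.34318229  0.072     ]
0.08528587589912875 [ 0.46976551 -0.34211155  0.14430168]
```

View pics/w3.png

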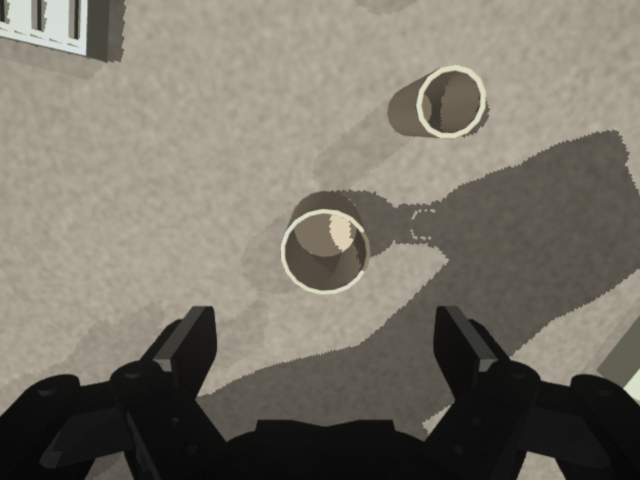

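Call:
{"api": "send_rows", "payload": {"rows": [[-1,0,40,0,1],[-1,0,80,0,1],[-1,0,100,0,1],[-1,0,107,0,1],[-1,0,107,0,1],[-1,0,107,0,-1],[-1,0,107,0,-1],[-1,0,107,0,-1],[-1,0,107,0,-1],[-1,0,107,0,-1]]}}

```text
time_s: 4.68
ee_pos: [0.4695, -0.3429, 0.039]
tool_rot: [[0.904, 0.427, 0.001], [0.427, -0.904, -0.001], [0.001, 0.001, -1.0]]
wrist_force: [-3.6, 3.0, 13.3]
grip_width: 0.0562
```

Run:
```python
from h import *
o=arm.get_obs();print(o["grip_width"])
a=cv2.resize(snapshot("scene")[70:190,220:380],(533,400),interpolation=cv2.INTER_CUBIC);b=snapshot("wrist")
b=cv2.resize(b[140:440,200:450],(267,320));c=np.zeros((400,800,3),np.uint8);c[:,:533]=a;c[:320,533:]=b
cv2.imwrite("pics/s4.png",c[:,:,::-1])
```

```text
0.0561852584232115
```

View pics/s4.png

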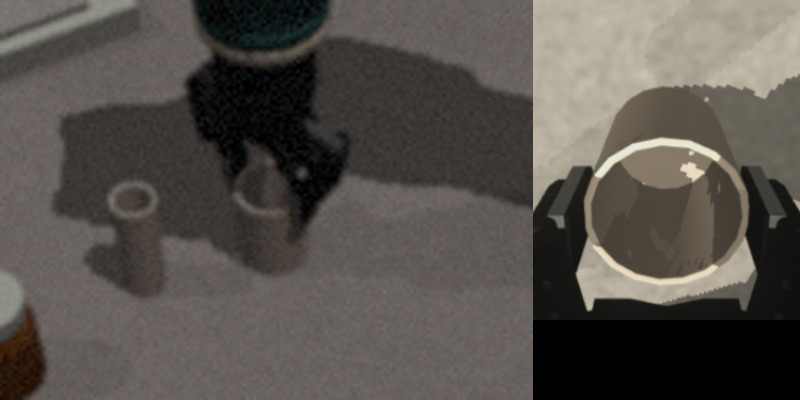

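Run:
```python
from h import *
c=camera_params("scene");K=c["K"];V=c["view"]
def P(p):
    q=V@np.append(p,1);q=q[:3];return K@np.array([q[0]/-q[2],-q[1]/-q[2],1])
for s,l in((29,'in'),(43,'out')):
  for t in(-11,11):
    for z in(.02,.04,.06):print(l,t,z,(P((.469-.427*s/1000+.904*t/1000,-.343+.904*s/1000+.427*t/1000,z))[:2]-[220,70])*3.33)
print("rim",(P((.469,-.343,.072))[:2]-[220,70])*3.33)
```

```text
in -11 0.02 [309.30954662 240.73649506]
in -11 0.04 [309.07978782 223.69604951]
in -11 0.06 [308.84362767 206.18083711]
in 11 0.02 [293.34929769 257.54270586]
in 11 0.04 [292.89688564 240.6069236 ]
in 11 0.06 [292.43177286 223.19569716]
out -11 0.02 [323.34848734 248.38956391]
out -11 0.04 [323.31149554 231.40066434]
out -11 0.06 [323.2734698 213.936915 ]
out 11 0.02 [307.44236068 265.30550237]
out 11 0.04 [307.18420949 248.42351193]
out 11 0.06 [306.9187877  231.06605483]
rim [270.55025594 187.85267498]
```

Call:
{"api": "send_rows", "payload": {"rows": [[0,0,-40,0,-1],[0,0,-90,0,-1],[0,0,-140,0,-1],[10,-25,-170,0,-1],[40,-75,-180,0,-1],[70,-130,-180,0,-1],[95,-185,-180,0,-1],[120,-240,-180,0,-1],[140,-295,-180,0,-1],[160,-345,-180,0,-1],[165,-380,-180,0,-1],[165,-380,-180,0,-1]]}}

```text
time_s: 6.28
ee_pos: [0.4555, 0.0738, 0.2183]
tool_rot: [[0.903, 0.43, 0.001], [0.43, -0.903, 0.0], [0.001, 0.0, -1.0]]
wrist_force: [0.5, -0.7, -2.8]
grip_width: 0.0559
```

Call:
{"api": "send_rows", "payload": {"rows": [[0,0,0,0,-1],[0,0,0,0,-1]]}}

```text
time_s: 6.52
ee_pos: [0.4563, 0.0704, 0.2178]
tool_rot: [[0.905, 0.425, 0.0], [0.425, -0.905, -0.0], [0.0, 0.0, -1.0]]
wrist_force: [-0.4, 0.2, -1.9]
grip_width: 0.0561
```

Run:
```python
from h import *
o=arm.get_obs();print(o["grip_width"],o["ee_pos"],o["tool_rot"][:,:2],o["wrist_force"],o["time_s"])
b=snapshot("wrist");cv2.imwrite("pics/w5.png",b[:,:,::-1]);print(tool((.5463,.1135,.132),o))
```

```text
0.05613170354217008 [0.45633882 0.07044948 0.21775924] [[ 9.05077254e-01  4.25247172e-01]
 [ 4.25247180e-01 -9.05077239e-01]
 [ 7.14532183e-06  1.85118767e-04]] [-0.37292652  0.23397067 -1.86522766] 6.525
[99.72831217 -0.72418345 85.75981539]
```

View pics/w5.png

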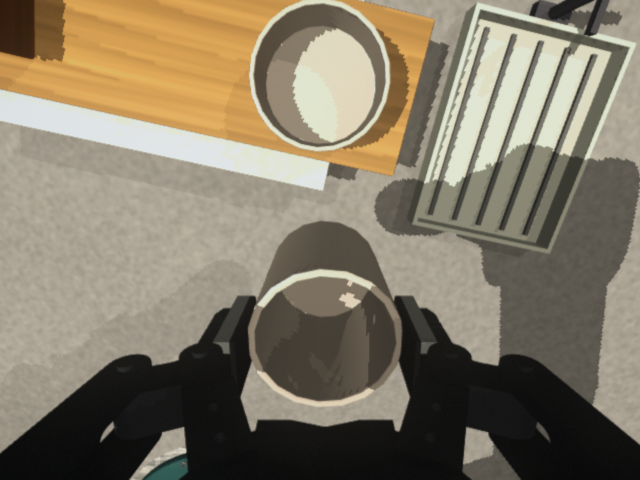

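Run:
```python
from h import *
o=arm.get_obs()
w=ray("wrist",(320,76),.132,o);m=ray("wrist",(325.5,338),.2508,o)
print(w,tool(w,o),m,tool(m,o))
print(np.linalg.norm(ray("wrist",(250,76),.132,o)-ray("wrist",(390,76),.132,o)))
```

```text
[0.54934495 0.11699089 0.132     ] [103.93992937  -2.47483928  85.72684197] [0.45739788 0.07027358 0.2508    ] [  0.8524373    0.71361049 -33.07136455]
0.08264563547491524
```

Call:
{"api": "send_rows", "payload": {"rows": [[50,-1,0,0,-1],[95,-2,0,0,-1],[102,-2,0,0,-1],[102,-2,0,0,-1],[102,-2,30,0,-1],[102,-2,60,0,-1],[102,-2,80,0,-1],[102,-2,88,0,-1],[102,-2,91,0,-1],[102,-2,92,0,-1],[102,-2,92,0,-1]]}}

```text
time_s: 7.95
ee_pos: [0.5477, 0.1168, 0.1262]
tool_rot: [[0.904, 0.427, 0.001], [0.427, -0.904, 0.0], [0.001, 0.0, -1.0]]
wrist_force: [-0.1, -0.7, -0.9]
grip_width: 0.0564
```

Call:
{"api": "send_rows", "payload": {"rows": [[0,0,1,0,-1],[0,0,1,0,1],[0,0,1,0,1],[0,0,1,0,1],[0,0,1,0,1],[0,0,1,0,1],[0,0,-30,0,1],[-30,0,-80,0,1],[-80,0,-90,0,1],[-80,0,-90,0,1]]}}

```text
time_s: 9.2
ee_pos: [0.4736, 0.0813, 0.2169]
tool_rot: [[0.905, 0.425, 0.002], [0.425, -0.905, -0.001], [0.001, 0.002, -1.0]]
wrist_force: [0.0, -0.5, -0.2]
grip_width: 0.0853
```

Run:
```python
from h import *
o=arm.get_obs();print(o["grip_width"],o["ee_pos"],o["time_s"])
b=snapshot("wrist");b=cv2.resize(b,(400,300));s=cv2.resize(snapshot("scene")[220:340,320:480],(400,300))
cv2.imwrite("pics/w6.png",np.hstack([b,s])[:,:,::-1])
```

```text
0.08529033510476239 [0.47363392 0.0813143  0.21685249] 9.2
```

View pics/w6.png

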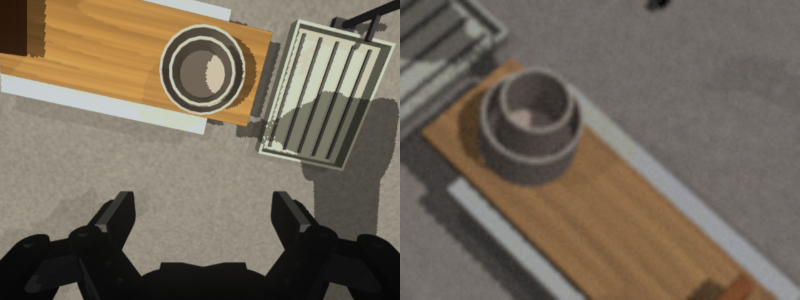

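```bash
cat >> h.py <<'E'
def rims(im,lo=150,rmin=20,rmax=90,box=None):
    g=cv2.cvtColor(im,cv2.COLOR_RGB2GRAY);out=[]
    for t in(lo,lo+25,lo+45):
        cs,_=cv2.findContours((g>t).astype(np.uint8),cv2.RETR_LIST,cv2.CHAIN_APPROX_NONE)
        for c in cs:
            if len(c)<60: continue
            (x,y),(a,b),_a=cv2.fitEllipse(c)
            if 2*rmin<a<=b<2*rmax and b<1.2*a and len(c)>2.2*b: out.append((round(x,1),round(y,1),round(a,1),round(b,1),len(c)))
    return out
E
python3 - <<'E'
from h import *
o=arm.get_obs();im=snapshot("wrist")
for e in rims(im): print(e, "wide?",ray("wrist",e[:2],.132,o)[:2],"mid?",ray("wrist",e[:2],.158,o)[:2])
E
```

```text
(323.6, 117.5, 97.3, 102.3, 284) wide? [0.54831346 0.11719632] mid? [0.54762397 0.11678451]
(592.5, 107.4, 80.3, 94.9, 332) wide? [ 0.62230678 -0.0262407 ] mid? [ 0.61350451 -0.01092577]
(323.8, 117.2, 104.7, 111.0, 307) wide? [0.54852064 0.11716025] mid? [0.54780843 0.1167524 ]
(324.2, 114.9, 130.5, 136.9, 378) wide? [0.54981444 0.11750256] mid? [0.54896037 0.11705718]
(323.7, 117.4, 98.0, 103.3, 284) wide? [0.54839112 0.11716608] mid? [0.54769311 0.11675759]
(323.8, 117.2, 104.1, 109.8, 306) wide? [0.54852064 0.11716025] mid? [0.54780843 0.1167524 ]
(324.0, 114.6, 133.8, 140.8, 772) wide? [0.54991801 0.11768467] mid? [0.5490526  0.11721932]
(478.2, 32.6, 71.1, 83.0, 515) wide? [0.62730148 0.05715764] mid? [0.61795157 0.0633286 ]
(323.6, 117.4, 99.5, 104.7, 289) wide? [0.54836535 0.11722073] mid? [0.54767017 0.11680625]
(323.6, 117.2, 102.3, 108.5, 302) wide? [0.5484691  0.11726955] mid? [0.54776254 0.11684971]
(323.9, 114.8, 133.4, 140.9, 479) wide? [0.54978895 0.11769056] mid? [0.54893768 0.11722456]
(478.8, 32.8, 51.4, 60.8, 434) wide? [0.62736024 0.05679461] mid? [0.61800389 0.06300538]
```

Call:
{"api": "send_rows", "payload": {"rows": [[-10,40,0,0,1],[-20,90,0,0,1],[-32,145,0,0,1],[-44,200,0,0,1],[-56,255,0,0,1],[-68,310,0,0,1],[-80,365,0,0,1],[-90,415,20,0,1],[-97,446,40,0,1],[-97,446,60,0,1],[-97,446,60,0,1],[-97,446,60,0,1]]}}

```text
time_s: 10.85
ee_pos: [0.5785, -0.3611, 0.1562]
tool_rot: [[0.904, 0.428, 0.001], [0.428, -0.904, 0.0], [0.001, 0.0, -1.0]]
wrist_force: [0.4, 0.8, -0.0]
grip_width: 0.0856
```

Run:
```python
from h import *
o=arm.get_obs();im=snapshot("wrist");print(o["ee_pos"],o["time_s"])
for e in rims(im): 
  p=ray("wrist",e[:2],.095,o);print(e,p[:2],tool(p,o))
```

```text
[ 0.57847964 -0.36112453  0.15622407] 10.85
```

Run:
```python
from h import *
o=arm.get_obs();im=snapshot("wrist");np.save("pics/n.npy",im)
for lo in(90,110,130,190):
 for e in rims(im,lo,12): 
  p=ray("wrist",e[:2],.095,o);print(lo,e,p[:2],tool(p,o))
```

```text
90 (325.8, 260.1, 44.4, 49.8, 137) [ 0.57659043 -0.36345141] [-2.69980619  1.02046654 61.64809516]
90 (325.8, 259.8, 46.3, 51.2, 140) [ 0.57676585 -0.36336815] [-2.50563679  1.02024856 61.64826058]
110 (325.8, 260.0, 45.9, 51.0, 139) [ 0.57664891 -0.36342365] [-2.63507247  1.02039387 61.64815031]
```

Call:
{"api": "send_rows", "payload": {"rows": [[0,0,0,0,1],[0,0,0,0,1],[0,0,0,0,1]]}}

```text
time_s: 11.32
ee_pos: [0.5777, -0.3621, 0.1559]
tool_rot: [[0.904, 0.427, 0.0], [0.427, -0.904, -0.0], [0.0, 0.0, -1.0]]
wrist_force: [-0.2, 0.5, -0.2]
grip_width: 0.0856
```

Call:
{"api": "send_rows", "payload": {"rows": [[-1.5,1,40,0,1],[-1.5,1,75,0,1],[-1.5,1,90,0,1],[-1.5,1,92,0,1],[-1.5,1,92,0,1],[-1.5,1,92,0,-1],[-1.5,1,92,0,-1],[-1.5,1,92,0,-1],[-1.5,1,92,0,-1],[-1.5,1,92,0,-1],[-1.5,1,92,0,-1]]}}

```text
time_s: 12.7
ee_pos: [0.5771, -0.3637, 0.0643]
tool_rot: [[0.904, 0.427, 0.001], [0.427, -0.904, -0.0], [0.0, 0.001, -1.0]]
wrist_force: [-0.7, -0.1, 5.6]
grip_width: 0.0331
```

Call:
{"api": "send_rows", "payload": {"rows": [[0,0,-40,0,-1],[0,0,-90,0,-1],[0,0,-140,0,-1],[10,-25,-175,0,-1],[30,-75,-190,0,-1],[50,-130,-190,0,-1],[72,-185,-190,0,-1],[94,-240,-190,0,-1],[116,-295,-190,0,-1],[138,-350,-190,0,-1],[160,-400,-190,0,-1],[170,-430,-190,0,-1]]}}

```text
time_s: 14.2
ee_pos: [0.5465, 0.1008, 0.2539]
tool_rot: [[0.903, 0.429, 0.0], [0.429, -0.903, 0.001], [0.0, -0.0, -1.0]]
wrist_force: [0.2, -0.4, -0.1]
grip_width: 0.0335
```

Call:
{"api": "send_rows", "payload": {"rows": [[8,-17,0,0,-1],[8,-17,0,0,-1],[8,-17,0,0,-1],[8,-17,0,0,-1]]}}

```text
time_s: 14.7
ee_pos: [0.5473, 0.1152, 0.2536]
tool_rot: [[0.905, 0.425, -0.0], [0.425, -0.905, -0.0], [-0.0, 0.0, -1.0]]
wrist_force: [0.5, 0.2, -0.8]
grip_width: 0.0332
```

Run:
```python
from h import *
o=arm.get_obs();im=snapshot("wrist");cv2.imwrite("pics/w7.png",im[:,:,::-1]);print(o["ee_pos"],o["grip_width"],tool((.5477,.1168,.158),o))
for e in sorted(set(rims(im,90,18)+rims(im))): print(e,"mid",tool(ray("wrist",e[:2],.158,o),o),"nar",tool(ray("wrist",e[:2],o["ee_pos"][2]+.0307,o),o))
```

```text
[0.54729092 0.1152325  0.25361644] 0.03322269392548366 [ 1.06077131 -1.26658019 95.61588659]
(78.1, 159.8, 88.3, 97.9, 344) mid [  54.68959637 -160.97101281   95.56629523] nar [ 64.28600612 -78.92174328 -30.73411655]
(78.3, 159.0, 88.2, 93.7, 314) mid [  55.20179069 -160.74252871   95.56621642] nar [ 64.53793072 -78.80936256 -30.73415531]
(324.9, 336.6, 71.5, 81.1, 219) mid [-76.00578626   0.49226371  95.63587966] nar [ 3.01661662e-03  4.94544431e-01 -3.06998912e+01]
(325.1, 337.0, 80.8, 86.7, 253) mid [-76.34745657   0.64347841  95.63600059] nar [ -0.16503514   0.56891992 -30.69983172]
```

Call:
{"api": "send_rows", "payload": {"rows": [[1,-2,0,0,-1],[1,-2,0,0,-1],[1,-2,30,0,-1],[1,-2,60,0,-1],[1,-2,80,0,-1],[1,-2,92,0,-1],[1,-2,96,0,-1],[1,-2,98,0,-1],[1,-2,98,0,-1],[1,-2,98,0,-1]]}}

```text
time_s: 16.0
ee_pos: [0.5473, 0.1189, 0.1561]
tool_rot: [[0.904, 0.427, 0.001], [0.427, -0.904, 0.0], [0.001, 0.0, -1.0]]
wrist_force: [0.4, 0.9, -0.6]
grip_width: 0.0329
```

Call:
{"api": "send_rows", "payload": {"rows": [[0,1,1,0,-1],[0,1,1,0,1],[0,1,1,0,1],[0,1,1,0,1],[0,1,1,0,1],[0,1,1,0,1],[0,1,-40,0,1],[0,1,-80,0,1],[-40,1,-80,0,1],[-80,1,-80,0,1],[-80,1,-80,0,1]]}}

```text
time_s: 17.38
ee_pos: [0.4737, 0.0826, 0.2361]
tool_rot: [[0.905, 0.426, 0.0], [0.426, -0.905, -0.001], [-0.0, 0.001, -1.0]]
wrist_force: [0.2, 0.3, -0.6]
grip_width: 0.0854
```

Run:
```python
from h import *
o=arm.get_obs();im=snapshot("wrist");print(o["ee_pos"],o["time_s"])
b=cv2.resize(im,(400,300));s=cv2.resize(snapshot("scene")[220:340,320:480],(400,300));t=snapshot("top");np.save("pics/top1.npy",t)
t=cv2.resize(t[190:340,130:400],(540,300),interpolation=cv2.INTER_CUBIC)
c=np.zeros((600,800,3),np.uint8);c[:300]=np.hstack([b,s]);c[300:,:540]=t
cv2.imwrite("pics/w8.png",c[:,:,::-1])
for e in sorted(set(rims(im,90,15)+rims(im))): print(e,[ray("wrist",e[:2],z,o)[:2].round(4) for z in(.132,.158,.185)])
```

```text
[0.47368201 0.08261788 0.23607035] 17.375
(321.5, 113.9, 54.4, 60.8, 169) [array([0.5485, 0.1197]), array([0.5477, 0.1191]), array([0.5468, 0.1184])]
(322.2, 113.3, 64.1, 68.1, 188) [array([0.549 , 0.1194]), array([0.5481, 0.1188]), array([0.5472, 0.1182])]
(322.3, 113.3, 61.0, 64.1, 177) [array([0.549 , 0.1193]), array([0.5482, 0.1188]), array([0.5473, 0.1182])]
(322.3, 113.4, 58.6, 61.9, 170) [array([0.549 , 0.1193]), array([0.5481, 0.1187]), array([0.5472, 0.1182])]
(322.4, 113.5, 58.3, 61.6, 170) [array([0.549 , 0.1192]), array([0.5481, 0.1187]), array([0.5472, 0.1181])]
(322.4, 113.5, 59.3, 62.9, 173) [array([0.549 , 0.1192]), array([0.5481, 0.1187]), array([0.5472, 0.1181])]
(322.4, 113.6, 57.6, 60.9, 168) [array([0.5489, 0.1192]), array([0.548 , 0.1186]), array([0.5472, 0.1181])]
(322.6, 113.7, 65.8, 70.5, 207) [array([0.5489, 0.1191]), array([0.548 , 0.1185]), array([0.5472, 0.1179])]
(322.7, 113.7, 66.4, 71.5, 205) [array([0.5489, 0.119 ]), array([0.5481, 0.1185]), array([0.5472, 0.1179])]
(322.8, 113.8, 66.9, 72.0, 207) [array([0.5489, 0.1189]), array([0.548 , 0.1184]), arr
[... 1500 characters left out ...]
ay([0.5487, 0.117 ]), array([0.5477, 0.1166])]
(325.4, 115.8, 93.7, 98.8, 530) [array([0.5485, 0.1169]), array([0.5477, 0.1165]), array([0.5468, 0.1162])]
(325.5, 115.9, 89.7, 92.5, 256) [array([0.5485, 0.1168]), array([0.5477, 0.1165]), array([0.5468, 0.1161])]
(342.4, 115.6, 116.9, 119.5, 266) [array([0.5534, 0.1068]), array([0.552 , 0.1075]), array([0.5507, 0.1083])]
(470.1, 36.2, 67.1, 78.3, 489) [array([0.6288, 0.0558]), array([0.6199, 0.0617]), array([0.6106, 0.0677])]
(470.7, 36.7, 48.0, 56.8, 414) [array([0.6287, 0.0553]), array([0.6198, 0.0612]), array([0.6105, 0.0674])]
(580.3, 106.2, 75.0, 87.8, 327) [array([ 0.6244, -0.0305]), array([ 0.6159, -0.0159]), array([ 0.6071, -0.0008])]
```

View pics/w8.png

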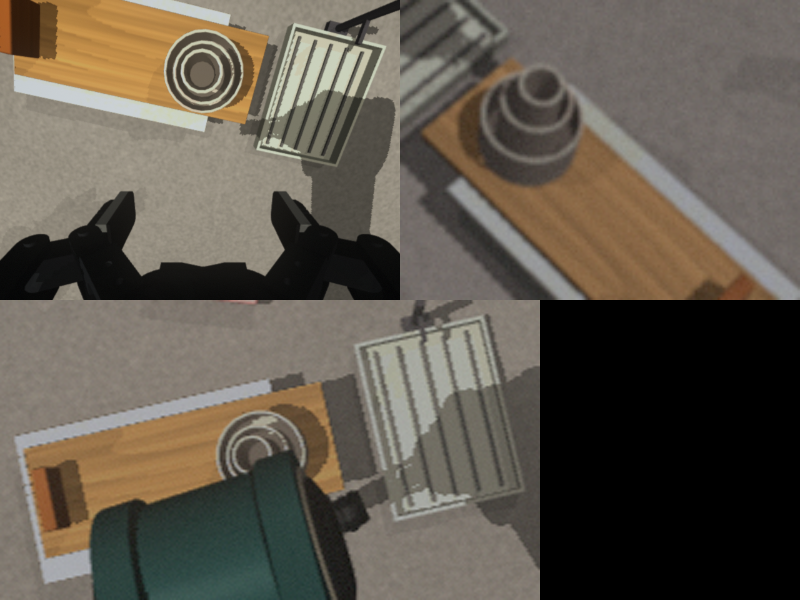

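Call:
{"api": "send_rows", "payload": {"rows": [[22,-35,0,4,1],[44,-70,0,8,1],[66,-105,0,12.5,1],[88,-140,0,12.5,1],[110,-175,0,12.5,1],[130,-202,0,12.5,1],[130,-202,0,12.5,1],[130,-202,0,12.5,1],[130,-202,0,12.5,1]]}}

```text
time_s: 18.65
ee_pos: [0.5069, 0.3212, 0.2356]
tool_rot: [[0.976, 0.22, -0.0], [0.22, -0.976, -0.0], [-0.0, 0.0, -1.0]]
wrist_force: [0.1, -0.4, -0.7]
grip_width: 0.085
```

Run:
```python
from h import *
o=arm.get_obs();im=snapshot("wrist");print(o["ee_pos"],o["tool_rot"][:,1],o["time_s"])
t=snapshot("top");np.save("pics/top2.npy",t)
s=cv2.resize(im[40:440],(800,500));cv2.imwrite("pics/w9.png",s[:,:,::-1]);np.save("pics/w9.npy",im)
print(tool((.5058,.3182,.127),o))
hsv=cv2.cvtColor(im,cv2.COLOR_RGB2HSV)
for lo,hi in((0,9),(0,12),(8,20)):
  m=((hsv[:,:,0]>=lo)&(hsv[:,:,0]<=hi)&(hsv[:,:,1]>110)&(hsv[:,:,2]>50)).astype(np.uint8)
  cs,_=cv2.findContours(m,0,2)
  for c in cs:
    if cv2.contourArea(c)>300:print(lo,hi,cv2.contourArea(c),cv2.minAreaRect(c))
```

```text
[0.50686017 0.32121307 0.23560998] [ 2.19832924e-01 -9.75537511e-01  2.22240042e-04] 18.65
[ -1.67721893   2.68216006 108.61087509]
8 20 32101.5 ((467.75048828125, 217.09603881835938), (126.62364196777344, 343.0888671875), 89.7347412109375)
```

View pics/w9.png

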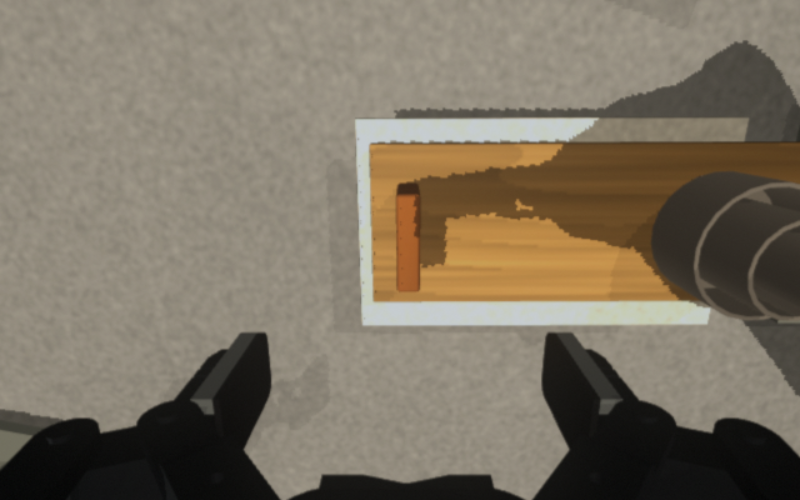

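Run:
```python
from h import *
o=arm.get_obs()
f=lambda u,v,z:tool(ray("wrist",(u/1.25,v/1.25+40),z,o),o).round(1)
print(f(408.5,243,.127),f(397,243,.127),f(420,243,.127),f(408.5,195,.127),f(408.5,291,.127))
print("riser rear corners",f(356,119,.07),f(363,325,.07),"board rear",f(370,143,.082),f(373,300,.082))
t0=np.load("pics/top0.npy").astype(int);t2=np.load("pics/top2.npy").astype(int)
d=abs(t2-t0).sum(2);print("nose-area diff",d[225:240,283:300].max(),d[275:292,290:310].max())
```

```text
[  0.5   1.8 108.8] [  0.5  -4.9 108.8] [  0.5   8.5 108.8] [ 28.7   1.7 108.8] [-29.5   1.9 108.8]
riser rear corners [ 69.3 -32.7 165.8] [-79.4 -31.9 165.8] board rear [ 54.6 -22.9 153.8] [-54.1 -23.1 153.8]
nose-area diff 131 127
```

Call:
{"api": "send_rows", "payload": {"rows": [[0.5,2,40,0,1],[0.5,2,80,0,1],[0.5,2,110,0,1],[0.5,2,130,0,1],[0.5,2,140,0,1],[0.5,2,146,0,1],[0.5,2,146,0,1]]}}

```text
time_s: 19.62
ee_pos: [0.5077, 0.3202, 0.0901]
tool_rot: [[0.975, 0.221, 0.0], [0.221, -0.975, 0.0], [0.0, -0.0, -1.0]]
wrist_force: [-0.2, -0.1, 0.6]
grip_width: 0.085
```

Call:
{"api": "send_rows", "payload": {"rows": [[0,0,0,0,0],[0,0,0,0,-0.4],[0,0,0,0,-0.6],[0,0,0,0,-0.8],[0,0,0,0,-1],[0,0,0,0,-1],[0,0,0,0,-1],[0,0,0,0,-1]]}}

```text
time_s: 20.62
ee_pos: [0.5076, 0.3203, 0.09]
tool_rot: [[0.975, 0.221, 0.0], [0.221, -0.975, 0.0], [0.0, -0.0, -1.0]]
wrist_force: [-0.8, -0.1, 5.8]
grip_width: 0.0127
```

Call:
{"api": "send_rows", "payload": {"rows": [[0,1,0,0,-1],[0,3,0,0,-1],[0,6,0,0,-1],[0,10,0,0,-1],[0,14,0,0,-1],[0,18,0,0,-1],[0,22,0,0,-1],[0,26,0,0,-1],[0,30,0,0,-1],[0,33,0,0,-1],[0,35,0,0,-1],[0,36,0,0,-1]]}}

```text
time_s: 22.12
ee_pos: [0.5154, 0.286, 0.09]
tool_rot: [[0.975, 0.221, 0.0], [0.221, -0.975, 0.002], [0.001, -0.001, -1.0]]
wrist_force: [-1.1, 5.3, 3.2]
grip_width: 0.013
```

Call:
{"api": "send_rows", "payload": {"rows": [[0,1,0,0,-1],[0,3,0,0,-1],[0,6,0,0,-1],[0,10,0,0,-1],[0,14,0,0,-1],[0,18,0,0,-1],[0,22,0,0,-1],[0,26,0,0,-1],[0,30,0,0,-1],[0,33,0,0,-1],[0,35,0,0,-1],[0,36,0,0,-1]]}}

```text
time_s: 23.62
ee_pos: [0.5233, 0.2509, 0.09]
tool_rot: [[0.975, 0.221, 0.0], [0.221, -0.975, 0.001], [0.001, -0.001, -1.0]]
wrist_force: [-0.6, 7.0, 3.8]
grip_width: 0.0128
```

Run:
```python
from h import *
o=arm.get_obs();im=snapshot("top");np.save("pics/top3.npy",im);print(o["ee_pos"],o["grip_width"],o["wrist_force"],o["torque"],o["time_s"])
hsv=cv2.cvtColor(im,cv2.COLOR_RGB2HSV)
wood=((hsv[:,:,0]>=8)&(hsv[:,:,0]<=22)&(hsv[:,:,1]>90)&(hsv[:,:,2]>40))
# platform frame
e=np.array([.54981,.09777,.07]);x=np.array([.21697,-.97618,0]);y=np.array([-x[1],x[0],0])
F=lambda p:((p-e)@x*1000,(p-e)@y*1000)
vv,uu=np.nonzero(wood)
pts=np.array([F(ray("top",(u,v),.082)) for u,v in zip(uu,vv)])
for yy in range(-50,61,10):
    s=pts[(abs(pts[:,1]-yy)<2)&(pts[:,0]<250)&(pts[:,0]>-260),0]
    print(yy,s.max().round(1) if len(s) else None,len(s))
im0=np.load("pics/top0.npy");hsv=cv2.cvtColor(im0,cv2.COLOR_RGB2HSV)
wood=((hsv[:,:,0]>=8)&(hsv[:,:,0]<=22)&(hsv[:,:,1]>90)&(hsv[:,:,2]>40))
vv,uu=np.nonzero(wood);pts=np.array([F(ray("top",(u,v),.082)) for u,v in zip(uu,vv)])
print("start",[(yy,pts[(abs(pts[:,1]-yy)<2)&(pts[:,0]<250)&(pts[:,0]>-260),0].max().round(1)) for yy in(-40,-20,0,20,40)])
```

```text
[0.52330903 0.25086887 0.08997206] 0.012837045657643393 [-0.62759184  6.96707469  3.81722118] [1.19333967 0.34460225 0.0043386 ] 23.625Traceback (most recent call last):
  File "<stdin>", line 9, in <module>
  File "h.py", line 4, in ray
    c=camera_params(name);K=c["K"]
ValueError: time passes only in moves, steps and waits
```

```bash
cat > m.py <<'E'
from h import *
C=camera_params("top");M=np.linalg.inv(C["view"]);Ki=np.linalg.inv(C["K"])
e=np.array([.54981,.09777,.07]);x=np.array([.21697,-.97618,0]);y=np.array([-x[1],x[0],0])
def PF(uv,z):
    uv=np.asarray(uv,float);d=np.c_[uv,np.ones(len(uv))]@Ki.T*[1,-1,-1]@M[:3,:3].T
    p=M[:3,3]+d*((z-M[2,3])/d[:,2])[:,None];return np.c_[(p-e)@x,(p-e)@y]*1000
def nose(im):
    hsv=cv2.cvtColor(im,cv2.COLOR_RGB2HSV)
    w=(hsv[:,:,0]>=8)&(hsv[:,:,0]<=22)&(hsv[:,:,1]>90)&(hsv[:,:,2]>40)
    vv,uu=np.nonzero(w);p=PF(np.c_[uu,vv],.082);r=[]
    for yy in range(-50,66,10):
        s=np.sort(p[(abs(p[:,1]-yy)<2)&(p[:,0]<230)&(p[:,0]>-260),0])
        if len(s)>10:r.append((yy,s[-1].round(1),len(s)))
    return r
def mark(im): # dark pointer pixels: platform-frame coords at z=.076
    g=cv2.cvtColor(im,cv2.COLOR_RGB2GRAY);R=g[190:225,325:365]
    return R
E
python3 - <<'E'
from m import *
for n in(0,3):print(n,nose(np.load(f"pics/top{n}.npy")))
print(mark(np.load("pics/top0.npy"))[0:32,4:36])
print(PF([(342,210),(342,205),(341,210)],.076))
E
```

```text
0 [(-50, np.float64(42.7), 105), (-40, np.float64(50.6), 288), (-30, np.float64(50.7), 247), (-20, np.float64(49.0), 229), (-10, np.float64(49.2), 217), (0, np.float64(49.4), 215), (10, np.float64(49.6), 221), (20, np.float64(49.8), 228), (30, np.float64(49.9), 233), (40, np.float64(50.1), 261), (50, np.float64(49.9), 307), (60, np.float64(50.1), 117)]
3 [(-50, np.float64(113.5), 80), (-40, np.float64(119.5), 260), (-30, np.float64(119.7), 217), (-20, np.float64(119.9), 201), (-10, np.float64(120.2), 194), (0, np.float64(120.4), 146), (10, np.float64(120.6), 152), (20, np.float64(120.4), 159), (30, np.float64(121.1), 210), (40, np.float64(120.9), 243), (50, np.float64(119.2), 296), (60, np.float64(119.0), 131)]
[[111 111 111 ...  74  69  71]
 [108 105 110 ...  72  71  67]
 [110 111 113 ...  69  71  67]
 ...
 [115  86  90 ... 149 148 148]
 [112  81  93 ... 148 148 147]
 [128 102  93 ... 148 147 144]]
[[160.52039049  78.57061613]
 [162.73840499  88.41854219]
 [158.56150444  79.00396687]]
```

Run:
```python
from m import *
im=np.load("pics/top0.npy");g=cv2.cvtColor(im,cv2.COLOR_RGB2GRAY).astype(float)
for v in range(196,216):
    print(v,g[v,334:352].astype(int))
p=ray("scene",(289.2-.4,245.3-.4),.076);print("scene mark",(p-e)@x*1000,(p-e)@y*1000)
```

```text
196 [109 108  80  46  41  45  42  60  67  61  68  72  67  67  66  69  72  71]
197 [112  94  65  44  45  40  44  53  50  51  60  68  69  67  71  68  71  72]
198 [79 72 55 46 53 59 60 52 51 48 55 64 70 68 68 70 70 72]
199 [ 66  61  48  43  50  59  64  57  48  48  50  63  70  92 107 108  91  72]
200 [ 69  55  45  46  51  60  68  61  48  56  65  67  68  95 111 110 109  92]
201 [ 67  57  49  44  47  61  71  69  64  64  65  69  69  91 113 109 110  94]
202 [ 66  63  61  49  41  61  68  68  69  67  66  68  68  93 107 104  96 122]
203 [ 65  66  65  61  67  60  58  69  67  76  96 105 125 121  98  98  94 128]
204 [ 63  61  65  61  70  75  78  69 117 141 141 143 146 134 102  84  78  74]
205 [ 73  92  91 121 141 121  83  68  96 121 121 102  89  75  80  97 102  89]
206 [137 143 141 146 146 125  85  70  68  73  94 105 112 130 139 140 140 117]
207 [136 122 111  97  82  88  80  67  79 117 139 145 141 144 146 141 142 113]
208 [ 77  86  99 105 125 142 111  71  71 115 146 144 145 145 142 143 123  89]
209 [132 138 143 142 141 145 126  86  71 105 137 143 143 142 143 145 125  97]
210 [145 145 144 144 146 131  94  68  65 101 137 144 143 145 146 142 129 103]
211 [146 145 146 142 144 120  85  73 114 142 144 145 144 146 144 145 143 116]
212 [144 147 146 144 145 118  89  87 122 145 145 145 145 147 146 146 146 118]
213 [147 146 143 143 145 131 102  87  97 130 146 146 147 147 147 144 147 126]
214 [145 144 145 143 147 133 105  92  95 126 149 146 147 147 147 147 147 124]
215 [149 149 146 147 145 143 117  88  95 127 147 149 145 147 144 147 145 145]
scene mark 159.30782220501106 80.15810458355524
```

Call:
{"api": "send_rows", "payload": {"rows": [[0,1,0,0,-1],[0,3,0,0,-1],[0,6,0,0,-1],[0,10,0,0,-1],[0,14,0,0,-1],[0,18,0,0,-1],[0,22,0,0,-1],[0,26,0,0,-1],[0,30,0,0,-1],[0,34,0,0,-1],[0,37,0,0,-1],[0,38.5,0,0,-1]]}}

```text
time_s: 25.18
ee_pos: [0.5319, 0.2136, 0.0901]
tool_rot: [[0.975, 0.222, 0.001], [0.222, -0.975, 0.002], [0.001, -0.002, -1.0]]
wrist_force: [-0.2, 7.7, 5.3]
grip_width: 0.0127
```

Call:
{"api": "send_rows", "payload": {"rows": [[0,0.5,0,0,-1],[0,0.5,0,0,-1],[0,0.5,0,0,-1],[0,0.5,0,0,-1]]}}

```text
time_s: 25.68
ee_pos: [0.532, 0.2131, 0.0901]
tool_rot: [[0.975, 0.222, 0.001], [0.222, -0.975, 0.002], [0.001, -0.001, -1.0]]
wrist_force: [-1.0, 6.4, 7.1]
grip_width: 0.013
```

Run:
```python
from m import *
o=arm.get_obs();im=snapshot("top");w=snapshot("wrist");np.save("pics/top4.npy",im);print(o["ee_pos"],o["grip_width"],o["wrist_force"],o["torque"],o["time_s"],abs(o["qd"]).max())
print(nose(im))
cv2.imwrite("pics/w10.png",w[:,:,::-1])
print("top rims",sorted(set((e,) for e in rims(im,90,8,40) if 200<e[0]<360 and 200<e[1]<330)))
for q in sorted(set(rims(w,90,15)+rims(w))):
  if q[0]>380:print(q,[((p-e)@x*1000).round(1).item() for p in(ray("wrist",q[:2],z,o) for z in(.132,.158,.185))],[((p-e)@y*1000).round(1).item() for p in(ray("wrist",q[:2],z,o) for z in(.132,.158,.185))])
```

```text
[0.53201783 0.21311528 0.09009932] 0.012999798089855217 [-1.04702891  6.43897481  7.06771689] [ 1.39676517  0.35967196 -0.00988838] 25.675 0.0015798605897820704
[(-50, np.float64(158.1), 54), (-40, np.float64(157.9), 243), (-30, np.float64(158.2), 207), (-20, np.float64(158.4), 192), (-10, np.float64(158.7), 183), (0, np.float64(158.9), 140), (10, np.float64(159.2), 147), (20, np.float64(159.5), 151), (30, np.float64(159.3), 201), (40, np.float64(158.0), 227), (50, np.float64(158.3), 279), (60, np.float64(158.1), 154)]
top rims [((316.7, 254.1, 26.5, 27.7, 100),), ((317.3, 254.3, 41.3, 42.8, 285),)]
```

Run:
```python
from m import *
print(PF([(317.3,254.3)],.132),PF([(316.7,254.1)],.158),PF([(316.7,254.1)],.185))
print(arm.job_done())
```

```text
[[92.77781726  0.36937321]] [[ 9.17066364e+01 -6.14299754e-02]] [[91.65483853 -1.14600396]]
the job is handed in; nothing more can be done
None
```

I stood the middle beaker in the wide one and the narrow beaker in the middle one. I then slid the board out about 110 mm by its grip. The job was handed in at about 26 s, with the gripper still closed on the bar. No verdict was reported.

**First grasp missed:** My first try at the middle beaker closed over its rim without touching it. The wrist picture put the fingertips about 33 mm farther back than the interface text says. I went deeper after that, and every grasp held.

**Last checks:**
- **Board front:** it read about 159 mm out from the platform edge, against about 160 mm for the pointer from the top camera and 159.3 mm from the scene camera. All are well inside the 7 mm tolerance.
- **Beakers:** the outermost rim was centred about 67 mm behind the board's front edge, and the one other rim fitted in the last top picture was about 1 mm off its centre.
- **Hold:** tool tilt was about 0.002 rad. The grip was steady on the bar, with about 7 N on the wrist and the arm at rest.

**Not confirmed or slightly off:**
- The pointer tip measured 78–80 mm from the centre line, where 75 mm was stated. That offset is across the slide, so it does not affect the alignment.
- The finger opening reads 1–3 mm low on every grasp.
- I had used my 12 pictures before the slide, so the final state was checked by numbers only. The last wrist picture gave no rim fits, and the narrow beaker's nesting was last seen just before the slide.
- I did not re-measure the mould and jar at the end; none of my moves went to them.

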